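# Hang the pouch templates on the peg stand

## Robot

A 6-joint arm with a two-finger parallel gripper is mounted at the origin on the work surface. World frame = base frame: x ahead of the robot, y to its left, z up, the work surface at z = 0. Lengths are in m, angles in degrees, forces in N, time in s.
With the tool pointing down it reaches from about 0.4 to 0.825 m from the base axis. Payload 7 kg.
Tool frame: the origin (TCP) lies at the very end of the fingers, on their centre line; the grasp point (between the pads) lies 19 mm behind it; x points along the fingers, z is the direction in which the jaws open and shut, and the axes are right-handed (so a half turn about x gives the same grasp; the last joint's range is limited). The gripper opens to 88 mm and grips with 3 to 60 N. Pads are 19 mm wide; open, the fingers measure 130 mm over their backs; the gripper's body (78 mm by 193 mm) begins 47 mm behind the grasp point.
Start: joints at [16.507, 20.546, 0.682, 0, -70.136, -16.507], TCP at [0.675, -0, 0.189] pointing down, gripper open.
Joint ranges: [-176.03, 176.03], [-82.01, 121.73], [-58.28, 71.71], [-173.87, 95.51], [-174.79, -0.11], [-173.66, 173.66]. Speed limits (degrees/s): [136.94, 136.94, 172.46, 180, 180, 180].

## Interface

Orientations are given as [roll, pitch, yaw] about the fixed x, y, z axes, in that order (R = Rz(yaw) Ry(pitch) Rx(roll)).
In Python, from plant import * gives the robot as it stands.
- The arm moves only by the tool arm_command, never from a script. Its argument "commands" is one flat list of numbers, 5 for each row, row after row: the shift along the tool's x, y, z in mm, then the turn about the tool's x in degrees, then the opening in per cent of the stroke, from 0 (shut) to 100 (fully open). A call has 1 to 5 rows; each row shifts and turns the pose as measured when the row begins, along the tool's axes as they then stand; what a row does not reach is not made up. A row lasts 1/8 s, in which the tool goes at most 62.5 mm and 10.7 degrees, less where a joint would pass 70% of its speed; a pose out of reach is approached as far as the arm can. A call is refused whole if a number of a shift passes 62.5 or a number of a turn 10.7, either way. A call with a gripper value outside its range is refused whole. The fingers move at their own pace and stop on an object; the grip force is fixed at half the most. Time passes only in rows, so rows that do not move let the fingers close. It gives the time, the measured TCP pose, the force and the opening at its end, in the units of the state.
- get_obs(): the state, without advancing time (a new reading comes with each control period).
- snapshot(name): name is "scene" or "side" or "wrist"; returns a dict with "frame" (480x640x3 uint8, blue, green, red), "fov_y" (degrees; the focal length in pixels is half the picture's height over the tangent of half this angle, whatever the lens; pixels are square), "cx", "cy" (the principal point, pixels), "world_to_cam" (4x4, takes a point from world to camera coordinates). Camera axes: x right, y up, looking along -z (the intrinsics and any distortion apply to the point x, -y, -z); pixel columns grow to the right and rows downward; lengths in m; the calibration is good to about 2 mm. A picture is of the moment at which its call begins. There is no depth.
- close_job(): hands the job in, once; it reports no verdict.
The state is a dict: "clock": time; "joint_pos": joint angles; "qvel": joint speeds; "tau": joint torques, N m; "tool_pos": TCP position; "orientation": TCP orientation; "force": force on the tool from outside, world axes, zero at the start; "moment": the same for the moment, N m; "opening": finger opening in m.
Only numpy, scipy, OpenCV 4.12 (cv2) and the standard library are available. Lean on these libraries where they do the work, as an engineer would, in place of code of your own. Each camera call takes 0.05 s, during which the arm holds its last target. There are 200 camera calls.

## Task

The two templates of the pouch pattern belong together on the peg of the steel stand: take the wide one with the sloping shoulders out of the grooved wooden block and hang it on the peg by its hole, then hang the round one on the same peg, in front of it (nearer the peg's free end). Let both hang freely and come to rest, leave the straight strap template standing in its groove, and do not push about or tip over the other things on the bench.

Things in the scene. Friction and masses are not known exactly. Their poses are not given: they have to be found in the camera images.
- wide: Wide template: rigid white plastic plate 6 mm thick, 160 mm tall, 130 g; 150 mm wide up to 60 mm height, then shoulders slope in to a 60 mm wide tab (98 to 160 mm height). Starts upright in a groove of the block. Origin: centre of lower edge; x = plate normal (both faces alike), y = along its width, z = up to the tab. Pinch it across its thickness at the tab's top edge, above the hole.
- wide_hole (a point): Centre of the round hole (33 mm diameter, through the plate) in the wide template's tab: 120 mm above its lower edge, 40 mm below its top edge, so the tab reaches 23 mm above the hole. Axes as wide.
- round: The round template: same white plastic, 6 mm thick, 137 mm tall, 70 g: a disc of 76 mm diameter with a small flat foot, and on top the same 60 mm wide tab. Starts upright in a groove of the block. Origin: centre of its lower edge; axes as wide.
- round_hole (a point): Centre of the round hole (33 mm diameter) in the round template's tab: 97 mm above its lower edge and 40 mm below its top edge. Axes as round.
- strap: The strap template, to be left alone: same white plastic, 6 mm thick, a straight strip 60 mm wide and 170 mm tall with the same hole 40 mm below its top edge. Stands in the third groove. Origin: centre of its lower edge; axes as wide.
- block: Fixed dark wooden block 190 x 130 x 50 mm (x, y, z) with three open-ended grooves along y, 60 mm apart (at x = -60, 0, +60 mm), each 8.5 mm wide and 40 mm deep; one template stands in each, in any order. Origin: centre of its underside.
- stand: Fixed steel peg stand: flat base 130 x 120 x 12 mm (x from -95 to +35 mm), a round upright post 16 mm in diameter whose top is 208 mm high, and from the post's top one level round peg. Origin: foot of the post's axis; z up; the peg points along this body's -x (roughly towards the robot).
- peg_mid (a point): Middle of the peg's axis, 200 mm above the bench, 65 mm from the post's axis. Axes as stand: -x points to the free end. The peg is 10 mm thick and runs level 65 mm either way from here; an upturned lip at the free end, out to 76 mm from here, rises to 13 mm above the peg's axis. A template hangs with its hole centre about 11 mm below the peg's axis.
- hammer: Hammer lying on the bench, 240 mm long, bystander. Origin on its underside, handle along its x.
- spool: Dark thread spool, 64 mm diameter, 55 mm tall, standing, bystander. Origin: centre of its underside.
- mug: White mug, 80 mm diameter, 92 mm tall, bystander. Origin: centre of its underside.
- glue: White bottle with a red cap, 60 mm diameter, 150 mm tall, bystander. Origin: centre of its underside.
- wax: Aluminium tin, 70 mm diameter, 50 mm tall, bystander. Origin: centre of its underside.
- knife: Small hand tool with a yellow handle, 170 mm long, lying, bystander.

How it is judged:
By the outcome, as a careful person would: the job done as asked, in the order asked, and still so for the second after the job is handed in, with the robot touching nothing.
It also fails if it takes over 72 s, if anything falls off the work surface, if the arm or the gripper's body presses on something with over 40 N, if the wrist force passes 120 N, or if a joint passes its speed limit or range.

## Working session

There is one attempt and no reset: what is moved stays moved. The work goes in short steps, Python scripts to look and compute and a tool call to move; the robot and the scene stay as the last step left them, time stands still between calls to the robot, and variables do not carry over. Pictures are saved under pics/ and viewed, about 8 in all and at most 12, crops included, and the job is handed in when it is done.

Besides the shell and the picture viewer there is one more tool, called after "Call:" by a JSON object that holds its "op" and its "data". arm_command: Moves the arm, as the interface text tells. Its arguments: {"type":"object","properties":{"commands":{"type":"array"}},"required":["commands"]}

```bash
mkdir -p pics; ls; python3 - <<'E'
from plant import *
import cv2
for n in ["scene","side","wrist"]:
    s=snapshot(n); cv2.imwrite(f"pics/{n}0.png",s["frame"])
    print(n,{k:v for k,v in s.items() if k!="frame"})
print(get_obs())
E
```

```text
pics
scene {'fov_y': 49.19837603702934, 'cx': 321.9566005197023, 'cy': 252.35262676929952, 'world_to_cam': array([[ 0.71403962,  0.70009312,  0.00412958, -0.43649494],
       [-0.51169224,  0.51784169,  0.68557351,  0.19934349],
       [ 0.47782683, -0.49163972,  0.7279917 , -1.37943123],
       [ 0.        ,  0.        ,  0.        ,  1.        ]])}
side {'fov_y': 49.05880194518585, 'cx': 320.3223824114448, 'cy': 242.72656969810424, 'world_to_cam': array([[ 0.71840832, -0.69558013,  0.00760027, -0.44222104],
       [ 0.45926738,  0.48248948,  0.74584005, -0.38280771],
       [-0.52245857, -0.53232714,  0.66608172, -0.73185354],
       [ 0.        ,  0.        ,  0.        ,  1.        ]])}
wrist {'fov_y': 71.59881929806916, 'cx': 320.10686807261544, 'cy': 239.28912144757334, 'world_to_cam': array([[-9.99999081e-01,  2.16192516e-04,  1.33856441e-03,
         6.74400537e-01],
       [-6.21830136e-04, -9.50393042e-01, -3.11050927e-01,
         3.99243276e-02],
       [ 1.20491542e-03, -3.11051473e-01,  9.50392303e-01,
        -3.92465184e-01],
       [ 0.00000000e+00,  0.00000000e+00,  0.00000000e+00,
         1.00000000e+00]])}
{'clock': 0.15, 'joint_pos': array([ 1.65060885e+01,  2.05822633e+01,  6.44609452e-01, -1.54202688e-02,
       -7.01356070e+01, -1.65071132e+01]), 'qvel': array([ 0.10901162, -0.07661509,  0.26432292,  0.01763367, -0.03589527,
        0.03400679]), 'tau': array([ 1.39394037e-04, -5.83274567e+01,  2.93289685e+01,  7.00122759e+00,
        8.75052094e-03, -9.76538854e-05]), 'tool_pos': array([ 6.74568524e-01, -3.98090633e-05,  1.87923339e-01]), 'orientation': array([   5.31473013,   89.92531812, -174.69154363]), 'force': array([-0.25831567, -0.27329808, -0.28741314]), 'moment': array([-0.03006878, -0.00341464, -0.02523214]), 'opening': 0.0873009361879583}
```

View pics/scene0.png

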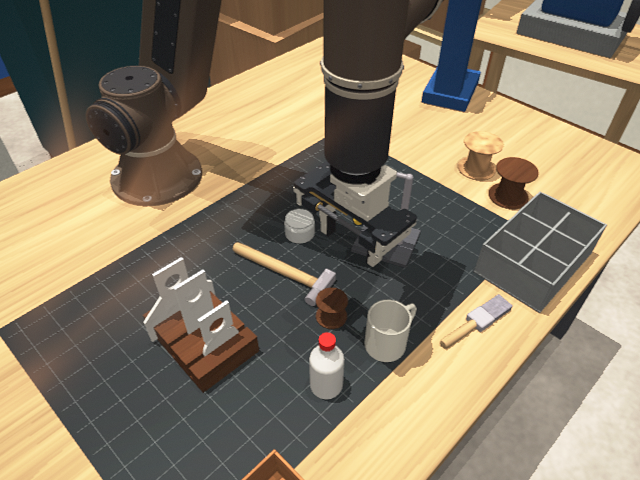

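View pics/side0.png

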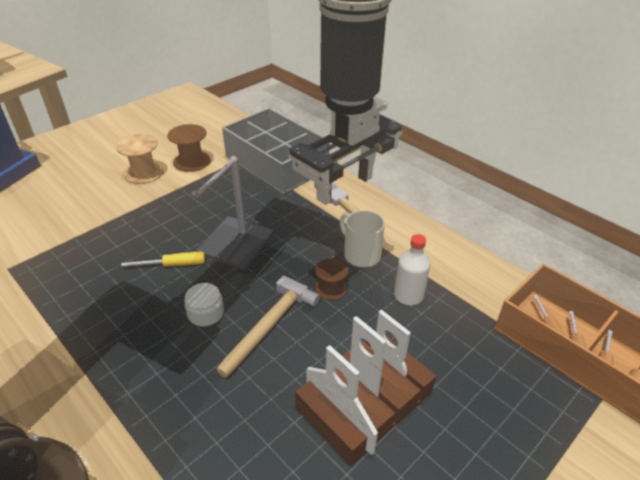

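```bash
python3 - <<'E'
import cv2,numpy as np
a=cv2.imread("pics/scene0.png")[255:395,137:267]
b=cv2.imread("pics/side0.png")[308:460,293:440]
c=cv2.imread("pics/side0.png")[145:275,185:285]
z=4
A=cv2.resize(a,None,fx=3,fy=4.*.75,interpolation=cv2.INTER_CUBIC)
def up(i,z):return cv2.resize(i,None,fx=z,fy=z,interpolation=cv2.INTER_CUBIC)
A=up(a,3);B=up(b,2.7)
im=np.zeros((456,800,3),np.uint8);im[:420,:390]=A;im[:B.shape[0],395:395+B.shape[1]]=B
cv2.imwrite("pics/c1.png",im);cv2.imwrite("pics/c2.png",up(c,4.5))
print(A.shape,B.shape)
E
```

```text
(420, 390, 3) (410, 397, 3)
```

View pics/c1.png

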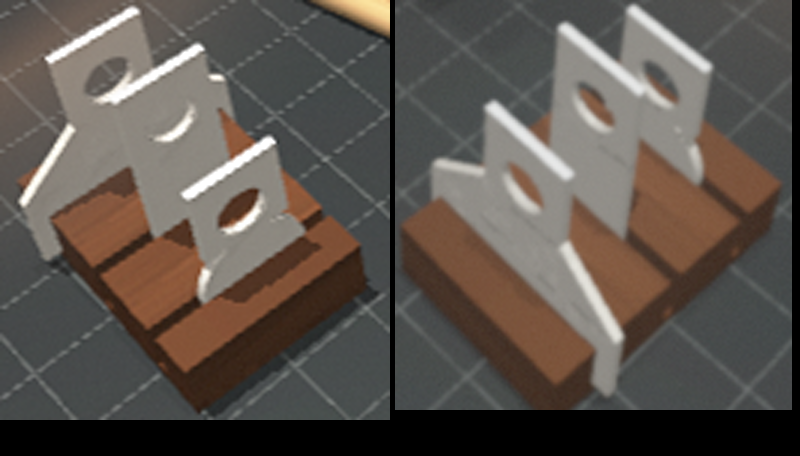

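View pics/c2.png

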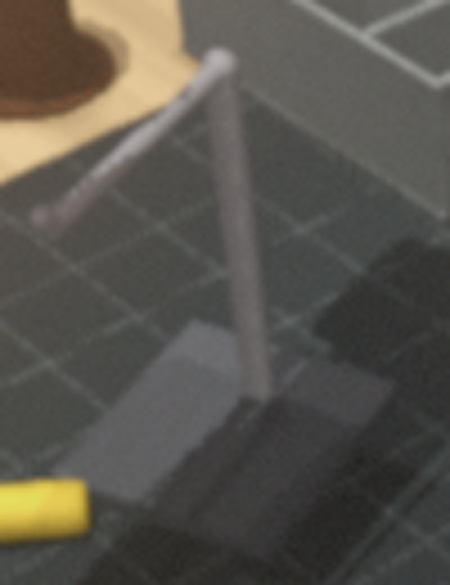

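```bash
cat > h.py <<'E'
import numpy as np
from scipy.optimize import least_squares
def proj(s,P):
    P=np.atleast_2d(P);q=P@s["world_to_cam"][:3,:3].T+s["world_to_cam"][:3,3]
    f=240/np.tan(np.radians(s["fov_y"]/2))
    return np.c_[s["cx"]+f*q[:,0]/-q[:,2], s["cy"]-f*q[:,1]/-q[:,2]]
def ray_z(s,uv,z):
    "point on the pixel's ray at height z"
    f=240/np.tan(np.radians(s["fov_y"]/2)); W=s["world_to_cam"];R=W[:3,:3]
    d=R.T@np.array([(uv[0]-s["cx"])/f,-(uv[1]-s["cy"])/f,-1]); c=-R.T@W[:3,3]
    return c+d*(z-c[2])/d[2]
E
python3 - <<'E'
from plant import *
from h import *
S=snapshot("scene");D=snapshot("side")
sc=lambda u,v:np.array([137+u/3-.33,255+v/3-.33]); sd=lambda u,v:np.array([293+(u-395)/2.7-.3,308+v/2.7-.3])
sp=lambda u,v:np.array([185+u/4.5-.4,145+v/4.5-.4])
# scene L(-y),R(+y),hole ; side left(+y), right(-y), hole
obs={'wide':(.17,-60,[(47,59),(138,11),(108,80)],[(487,105),(572,178),(522,188)]),
'strap':(.18,0,[(116,101),(203,47),(172,120)],[(558,26),(643,94),(594,107)]),
'round':(.147,60,[(183,196),(273,141),(241,211)],[(627,8),(711,68),(661,84)])}
def model(p):
    r=[];names=list(obs)
    c,s=np.cos(p[2]),np.sin(p[2]);R=np.array([[c,-s],[s,c]])
    for i,n in enumerate(names):
        z,gx,a,b=obs[n]
        L=[np.r_[p[:2]+R@[gx/1e3,p[3+i]+dy],zz] for dy,zz in((-.03,z),(.03,z),(0,z-.04))]
        r+=[proj(S,L)-[sc(*x) for x in a], proj(D,[L[1],L[0],L[2]])-[sd(*x) for x in b]]
    return np.concatenate(r).ravel()
o=least_squares(model,[.5,-.3,0,0,0,0])
print(o.x, np.degrees(o.x[2]));print(o.fun.reshape(-1,2).round(1).tolist())
p=o.x;c,s=np.cos(p[2]),np.sin(p[2])
for i,n in enumerate(obs): print(n,p[:2]+np.array([[c,-s],[s,c]])@[obs[n][1]/1e3,p[3+i]])
root=ray_z(D,sp(222,68),.2);tip=ray_z(D,sp(52,220),.2);foot=ray_z(D,sp(257,397),.012)
print('root',root,'tip',tip,np.linalg.norm(root-tip),'foot',foot,np.degrees(np.arctan2(*(root-tip)[1::-1])))
for n,z,px in [('spool',.055,(331,268)),('mug',.092,(364,222)),('glue',.15,(418,239)),('wax',.05,(204,293)),('hamhead',.02,(298,290)),('hamend',.02,(224,369)),('knife',.02,(183,260))]: print(n,ray_z(D,px,z).round(3))
E
```

```text
[  0.01996748 -15.48550832  -0.03146842  15.26872729  15.27635402
  15.27712369] -1.8030077115684655
[[-0.3, 0.6], [-1.6, -0.7], [-1.3, -0.7], [0.6, -0.9], [-0.8, -1.2], [1.4, -2.0], [-1.9, -0.2], [-1.5, -0.5], [-1.6, -1.2], [0.8, -1.1], [-0.6, -1.9], [0.3, -2.0], [-0.2, 0.4], [-1.4, -0.7], [-1.6, -0.8], [0.8, -0.6], [-1.1, -0.3], [-0.0, -1.5]]
wide [ 0.44040063 -0.22245264]
strap [ 0.50061089 -0.21671747]
round [ 0.5606054  -0.21783598]
root [0.61130079 0.24543679 0.2       ] tip [0.49262317 0.20232457 0.2       ] 0.12626575584717334 foot [0.6069894  0.24275191 0.012     ] 19.964649693442986
spool [ 0.64  -0.004  0.055]
mug [0.757 0.019 0.092]
glue [ 0.737 -0.126  0.15 ]
wax [0.425 0.117 0.05 ]
hamhead [0.576 0.022 0.02 ]
hamend [ 0.362 -0.027  0.02 ]
knife [0.46 0.25 0.02]
```

```bash
cat >> h.py <<'E'
from scipy.spatial.transform import Rotation as Ro
def togo(o,target,yaw):
    "mm along tool axes to target (m), and turn about tool x that puts tool z (line) at yaw deg"
    R=Ro.from_euler('xyz',o["orientation"],degrees=True).as_matrix()
    d=1e3*R.T@(np.array(target)-o["tool_pos"])
    y=np.degrees(np.arctan2(R[1,2],R[0,2])); t=-((yaw-y+90)%180-90)
    print('tool',o["tool_pos"].round(4),'togo',d.round(1),'turn',round(t,1),'axes',R.round(2).tolist(),'F',o["force"].round(1),'op',round(o["opening"],4),'t',o["clock"])
E
python3 - <<'E'
from plant import *
from h import *
togo(get_obs(),[.4404,-.2225,.23],-1.8)
E
```

```text
tool [ 0.6747 -0.      0.1882] togo [-41.6 222.5 234.4] turn 1.8 axes [[-0.0, -0.0, -1.0], [-0.0, -1.0, 0.0], [-1.0, 0.0, 0.0]] F [-0.1  0.1  0.8] op 0.0879 t 0.25
```

Call:
{"op": "arm_command", "data": {"commands": [-45, 10, 10, 0, 100, -10, 45, 50, 1.8, 60, 0, 50, 50, 0, 35, 0, 50, 50, 0, 35, 0, 45, 50, 0, 35]}}

```text
clock: 0.88
tool_pos: [0.478, -0.1785, 0.2423]
orientation: [25.5, 89.8, -156.1]
force: [0.9, 0.3, -0.1]
opening: 0.0531
```

Call:
{"op": "arm_command", "data": {"commands": [0, 15, 15, 0, 35, 0, 0, 0, 0, 35]}}

```text
clock: 1.12
tool_pos: [0.4594, -0.1954, 0.2435]
orientation: [45.3, 89.9, -136.5]
force: [0.4, -0.0, -0.0]
opening: 0.034
```

```bash
python3 - <<'E'
from plant import *
from h import *
import cv2
togo(get_obs(),[.4404,-.2225,.23],-1.8)
w=snapshot("wrist");cv2.imwrite("pics/w1.png",w["frame"])
s=snapshot("scene");cv2.imwrite("pics/s1.png",s["frame"])
s2=snapshot("side");cv2.imwrite("pics/d1.png",s2["frame"])
def up(i,z):return cv2.resize(i,None,fx=z,fy=z,interpolation=cv2.INTER_CUBIC)
a=up(s["frame"][120:230,330:460],3)   # stand in scene
im=np.zeros((480,800,3),np.uint8);im[:330,410:]=a; im[:480,:400]=w["frame"][:,120:520]
cv2.imwrite("pics/c3.png",im)
for n,P in dict(wideL=[.4404+.0009*-1,-.2525,.17],wideR=[.4404,-.1925,.17],strapL=[.5006,-.2467,.18],mid=[.55,.223,.2],root=[.611,.2454,.2],lip=[.479,.197,.213]).items(): print(n,proj(w,P).round(0),proj(s,P).round(0))
E
```

```text
tool [ 0.4594 -0.1954  0.2435] togo [13.6 27.7 18.1] turn 0.0 axes [[-0.0, -0.03, -1.0], [-0.0, -1.0, 0.03], [-1.0, 0.0, 0.0]] F [ 0.4 -0.  -0. ] op 0.034 t 1.125
wideL [[343. 166.]] [[152. 275.]]
wideR [[343. 237.]] [[181. 257.]]
strapL [[265. 177.]] [[174. 288.]]
mid [[253. 590.]] [[377. 170.]]
root [[203. 603.]] [[407. 178.]]
lip [[314. 590.]] [[343. 155.]]
```

View pics/c3.png

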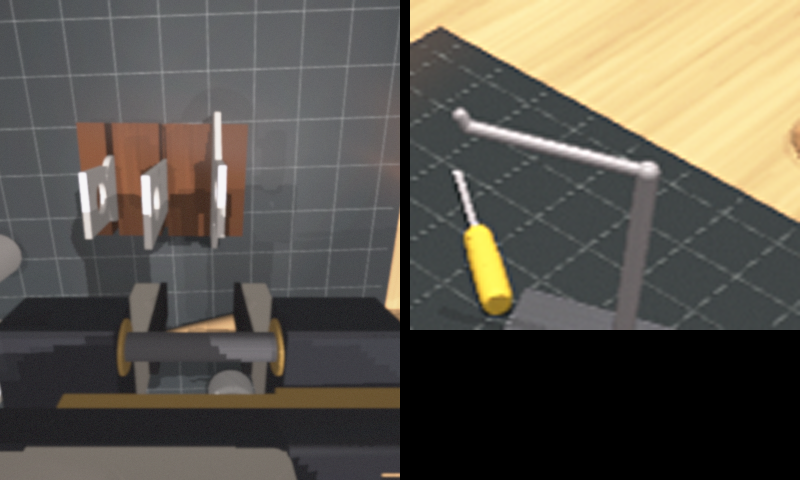

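```bash
python3 - <<'E'
from plant import *
from h import *
S=snapshot("scene");D=snapshot("side")
q=lambda u,v:np.array([330+(u-410)/3-.33,120+v/3-.33]); sp=lambda u,v:np.array([185+u/4.5-.4,145+v/4.5-.4])
def f(p):
    P=[[p[0],p[1],.203],[p[0]-.136*np.cos(p[2]),p[1]-.136*np.sin(p[2]),.208]]
    return np.r_[proj(S,P)-[q(649,170),q(460,115)],proj(D,P)-[sp(220,62),sp(42,214)]].ravel()
o=least_squares(f,[.61,.24,.35]);x,y,a=o.x
print(x,y,np.degrees(a),o.fun.round(1))
for t in(-106,-76,-25,0,20): print(t,x+(t-65)/1e3*np.cos(a),y+(t-65)/1e3*np.sin(a))
togo(get_obs(),[.4404,-.2215,.150],-1.8)
E
```

```text
0.6129530993845801 0.24853448270060582 21.45742592954755 [-0.4  0.1 -0.   0.4  0.  -0.9 -0.2  0. ]
-106 0.4538051704897912 0.1859810117457561
-76 0.48172585976957877 0.19695530489572974
-25 0.5291910315452175 0.2156116032506849
0 0.5524582726117071 0.2247568475423296
20 0.5710720654648989 0.23207304297564538
tool [ 0.461  -0.1939  0.2427] togo [92.8 28.  19.5] turn 0.2 axes [[-0.0, -0.03, -1.0], [-0.0, -1.0, 0.03], [-1.0, 0.0, 0.0]] F [ 0.3 -0.4 -0.2] op 0.0307 t 1.375
```

Call:
{"op": "arm_command", "data": {"commands": [0, 28, 20, 0, 35, 40, 0, 0, 0, 35, 0, 0, 0, 0, 35]}}

```text
clock: 1.75
tool_pos: [0.4421, -0.2204, 0.2014]
orientation: [20.6, 89.7, -160.8]
force: [0.0, 0.5, 1.9]
opening: 0.0309
```

```bash
cat > g.py <<'E'
import sys
from plant import *
from h import *
a=list(map(float,sys.argv[1:]))
togo(get_obs(),a[:3],a[3])
E
python3 g.py .4404 -.2215 .150 -1.8
```

```text
tool [ 0.4421 -0.2204  0.2014] togo [51.4  1.1  1.4] turn 0.4 axes [[-0.0, -0.02, -1.0], [-0.0, -1.0, 0.02], [-1.0, 0.0, 0.0]] F [0.  0.5 1.9] op 0.0309 t 1.75
```

Call:
{"op": "arm_command", "data": {"commands": [20, 1, 1.5, 0.3, 35, 20, 0, 0, 0, 35, 10, 0, 0, 0, 35, 0, 0, 0, 0, 35]}}

```text
clock: 2.25
tool_pos: [0.4457, -0.221, 0.155]
orientation: [79.0, 89.7, -102.4]
force: [-0.6, 0.3, 0.4]
opening: 0.0306
```

```bash
python3 g.py .4404 -.2215 .150 -1.8; python3 - <<'E'
from plant import *
import cv2,numpy as np
s=snapshot("scene")["frame"][230:360,110:240];d=snapshot("side")["frame"][280:430,290:420]
up=lambda i,z:cv2.resize(i,None,fx=z,fy=z,interpolation=cv2.INTER_CUBIC)
a,b=up(s,3),up(d,3);im=np.zeros((450,790,3),np.uint8);im[:390,:390]=a;im[:450,400:]=b
cv2.imwrite("pics/c4.png",im)
E
```

```text
tool [ 0.4457 -0.221   0.155 ] togo [5.  0.6 5.2] turn 0.4 axes [[-0.0, -0.02, -1.0], [-0.0, -1.0, 0.02], [-1.0, 0.0, 0.0]] F [-0.6  0.3  0.4] op 0.0306 t 2.25
```

View pics/c4.png

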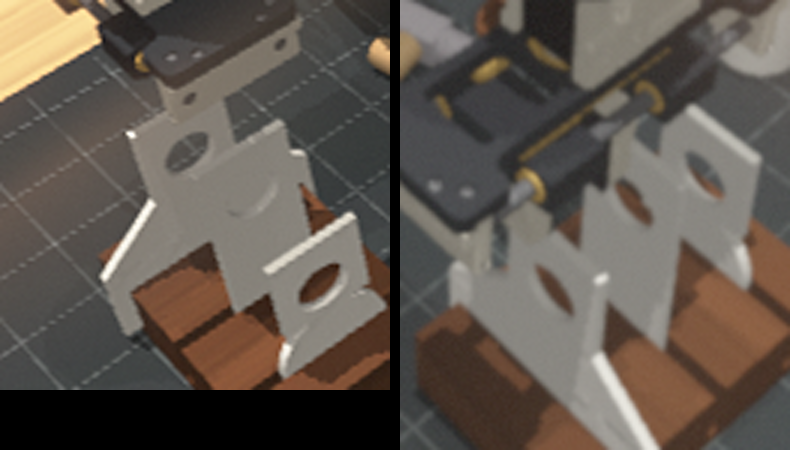

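Call:
{"op": "arm_command", "data": {"commands": [4, 0.5, 4, 0.4, 35, 0, 0, 0, 0, 35]}}

```text
clock: 2.6
tool_pos: [0.4424, -0.2217, 0.1526]
orientation: [114.4, 89.7, -67.4]
force: [-0.3, -0.9, 0.7]
opening: 0.0306
```

```bash
python3 g.py .4404 -.2215 .150 -1.8;python3 g.py .4404 -.2215 .150 -1.8
```

```text
tool [ 0.4424 -0.2217  0.1526] togo [ 2.6 -0.2  2. ] turn -0.1 axes [[0.0, -0.03, -1.0], [-0.01, -1.0, 0.03], [-1.0, 0.01, -0.0]] F [-0.3 -0.9  0.7] op 0.0306 t 2.6
tool [ 0.4424 -0.2217  0.1526] togo [ 2.6 -0.2  2. ] turn -0.1 axes [[0.0, -0.03, -1.0], [-0.01, -1.0, 0.03], [-1.0, 0.01, -0.0]] F [-0.3 -0.9  0.7] op 0.0306 t 2.6
```

Call:
{"op": "arm_command", "data": {"commands": [2.5, 0, 2, 0, 35, 0, 0, 0, 0, 25, 0, 0, 0, 0, 12, 0, 0, 0, 0, 0, 0, 0, 0, 0, 0]}}

```text
clock: 3.22
tool_pos: [0.4404, -0.2219, 0.1505]
orientation: [120.6, 89.6, -61.3]
force: [0.4, -0.1, -0.7]
opening: 0.0013
```

Call:
{"op": "arm_command", "data": {"commands": [0, 0, 0, 0, 0, 0, 0, 0, 0, 0]}}

```text
clock: 3.48
tool_pos: [0.4405, -0.2219, 0.1505]
orientation: [121.1, 89.6, -60.8]
force: [0.7, 0.2, 0.3]
opening: 0.0007
```

```bash
python3 g.py .4404 -.2215 .150 -1.8
```

```text
tool [ 0.4405 -0.2219  0.1505] togo [ 0.5 -0.4  0.1] turn -0.1 axes [[0.0, -0.03, -1.0], [-0.01, -1.0, 0.03], [-1.0, 0.01, -0.0]] F [0.7 0.2 0.3] op 0.0007 t 3.475
```

```bash
cat > v.py <<'E'
import sys
from plant import *
import cv2,numpy as np
# v.py out  x0 y0(scene)  x0 y0(side) size
n,a,b,c,d,z=sys.argv[1],*map(int,sys.argv[2:])
S,D=snapshot("scene"),snapshot("side")
up=lambda i:cv2.resize(i,(390,390),interpolation=cv2.INTER_CUBIC)
cv2.imwrite(f"pics/{n}.png",np.hstack([up(S["frame"][b:b+z,a:a+z]),up(D["frame"][d:d+z,c:c+z])]))
E
python3 v.py c5 110 220 290 290 130
```

```text
(no output)
```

View pics/c5.png

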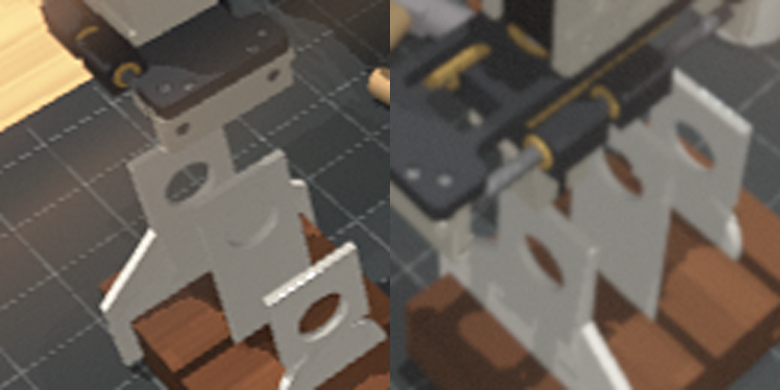

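```bash
python3 - <<'E'
from plant import *
from h import *
S=snapshot("scene");D=snapshot("side");o=get_obs();t=o["tool_pos"]
for n,P in dict(tcp=t,grasp=t+[0,0,.019],base=t+[0,0,.066],wL=[.4404,-.2515,.17],wR=[.4404,-.1915,.17],hole=[.4404,-.2215,.13]).items():
    print(n,((proj(S,P)-[110,220])*3).round(),((proj(D,P)-[290,290])*3).round()+[390,0])
print(o["tau"],o["force"])
E
```

```text
tcp [[178. 160.]] [[544. 230.]]
grasp [[171. 139.]] [[545. 206.]]
base [[154.  84.]] [[549. 143.]]
wL [[128. 165.]] [[592. 245.]]
wR [[214. 111.]] [[499. 167.]]
hole [[185. 181.]] [[542. 255.]]
[ 1.06682910e-03 -3.39492095e+01  2.70287955e+01  6.44605279e+00
  4.99863841e-02  1.48262041e-05] [ 0.45184706  1.42722981 -0.1296486 ]
```

Call:
{"op": "arm_command", "data": {"commands": [-15, 0, 0, 0, 0, -25, 0, 0, 0, 0, 0, 0, 0, 0, 0]}}

```text
clock: 4.05
tool_pos: [0.4407, -0.2219, 0.1938]
orientation: [122.9, 89.6, -59.0]
force: [0.0, 0.8, -1.5]
opening: 0.0005
```

```bash
python3 g.py .4404 -.2215 .150 -1.8; python3 v.py c6 110 200 290 270 130
```

```text
tool [ 0.4407 -0.2219  0.1938] togo [43.8 -0.7  0.5] turn -0.0 axes [[0.0, -0.03, -1.0], [-0.01, -1.0, 0.03], [-1.0, 0.01, -0.0]] F [ 0.   0.8 -1.5] op 0.0005 t 4.05
```

View pics/c6.png

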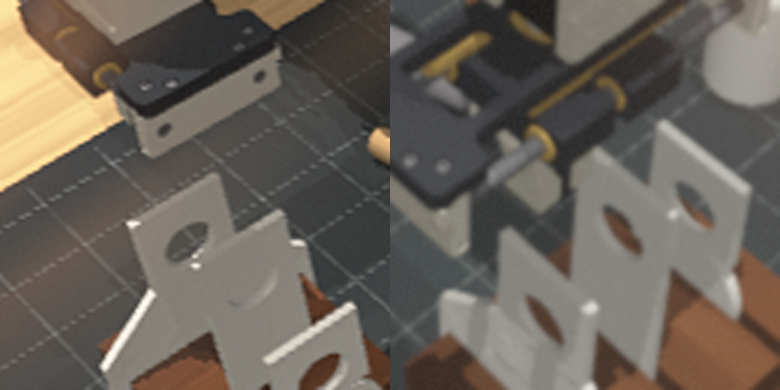

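```bash
python3 - <<'E'
from plant import *
from h import *
import cv2
o=get_obs();t=o["tool_pos"];out=[]
for n,x,y in(("scene",95,170),("side",275,240)):
    s=snapshot(n);im=cv2.resize(s["frame"][y:y+130,x:x+130],(520,520),interpolation=cv2.INTER_CUBIC)[:,:400]
    for dz,c in((0,(0,0,255)),(.019,(0,255,0)),(.066,(255,0,0))):
        for dx in(-.02,0,.02):
            u=((proj(s,t+[dx,0,dz])[0]-[x,y])*4).round().astype(int);cv2.circle(im,tuple(map(int,u)),3,c,-1)
    out.append(im)
cv2.imwrite("pics/c7.png",np.hstack(out))
E
```

```text
(no output)
```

View pics/c7.png

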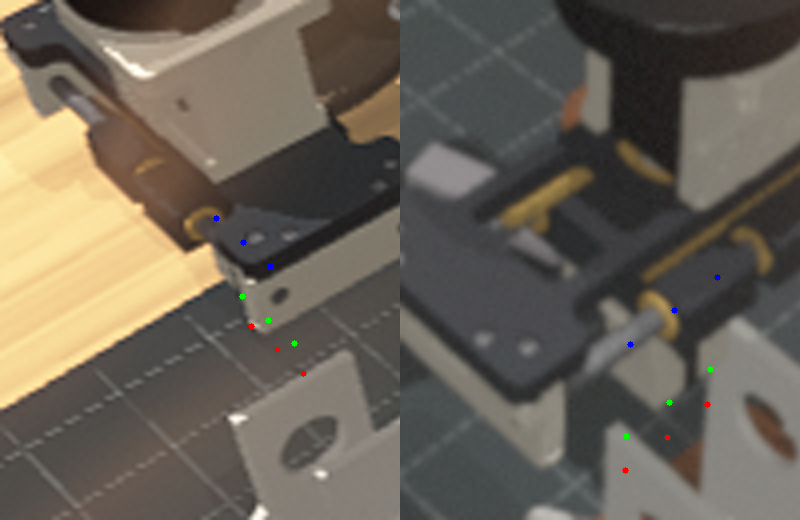

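Call:
{"op": "arm_command", "data": {"commands": [0, 0, 0, 0, 35, 0, 0, 0, 0, 35, 0, 0, 0, 0, 35]}}

```text
clock: 4.62
tool_pos: [0.4382, -0.2213, 0.1897]
orientation: [58.1, 89.7, -123.7]
force: [-0.4, -0.1, -0.2]
opening: 0.0247
```

```bash
python3 g.py .4404 -.2215 .150 -1.8; python3 - <<'E'
from plant import *
from h import *
import cv2
o=get_obs();t=o["tool_pos"];R=Ro.from_euler('xyz',o["orientation"],degrees=True).as_matrix()
S={n:snapshot(n) for n in("wrist","side","scene")}
for n in S: cv2.imwrite(f"pics/r_{n}.png",S[n]["frame"])
out=[]
for n,x,y,k,w,h in(("wrist",230,150,2.5,160,200),("side",315,290,4.7,85,106)):
    s=S[n];im=cv2.resize(s["frame"][y:y+h,x:x+w],None,fx=k,fy=k,interpolation=cv2.INTER_CUBIC)[:500,:400]
    for hh,c in((0.045,(0,0,255)),):
        for a in(-.0155,.0155):   # inner faces, -y/+y edges
            for b in(-.0095,.0095):
                u=((proj(s,t+R@[-hh,b,a])[0]-[x,y])*k).round().astype(int);cv2.circle(im,tuple(map(int,u)),2,c,-1)
    print(im.shape);out.append(im[:498])
cv2.imwrite("pics/c8.png",np.hstack(out))
E
```

```text
tool [ 0.4382 -0.2213  0.1897] togo [39.7 -0.1 -2.3] turn -0.1 axes [[-0.0, -0.03, -1.0], [-0.0, -1.0, 0.03], [-1.0, 0.0, 0.0]] F [-0.4 -0.1 -0.2] op 0.0247 t 4.625
(500, 400, 3)
(498, 400, 3)
```

View pics/c8.png

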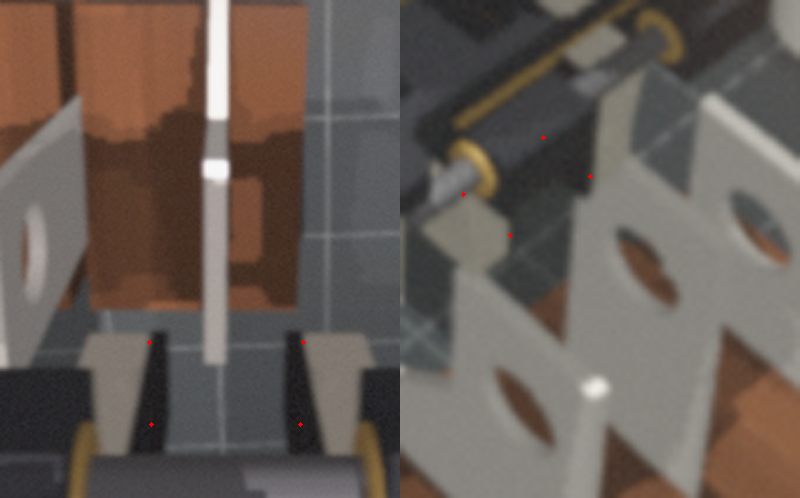

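Call:
{"op": "arm_command", "data": {"commands": [20, 0, -2.5, 0, 35, 20, 0, 0, 0, 35, 0, 0, 0, 0, 35]}}

```text
clock: 5.15
tool_pos: [0.4412, -0.2217, 0.1495]
orientation: [72.8, 89.7, -109.1]
force: [0.0, -0.5, -0.5]
opening: 0.0307
```

```bash
python3 g.py .4408 -.2215 .109 -1.8
```

```text
tool [ 0.4412 -0.2217  0.1495] togo [40.5 -0.4  0.3] turn -0.1 axes [[-0.0, -0.03, -1.0], [-0.0, -1.0, 0.03], [-1.0, 0.01, 0.0]] F [ 0.  -0.5 -0.5] op 0.0307 t 5.15
```

Call:
{"op": "arm_command", "data": {"commands": [10, 0, 0, 0, 35, 10, 0, 0, 0, 35, 0, 0, 0, 0, 35]}}

```text
clock: 5.52
tool_pos: [0.442, -0.222, 0.1296]
orientation: [92.7, 89.7, -89.2]
force: [0.3, -0.1, -0.3]
opening: 0.0306
```

```bash
python3 g.py .4408 -.2215 .109 -1.8;  python3 - <<'E'
from plant import *
from h import *
import cv2
o=get_obs();t=o["tool_pos"];R=Ro.from_euler('xyz',o["orientation"],degrees=True).as_matrix()
w=snapshot("wrist");cv2.imwrite("pics/w2.png",w["frame"])
for y in(-.2515,-.1915): print(proj(w,[.4408,y,.17]))
f=cv2.imread("pics/r_wrist.png")
# first picture's predicted tab ends
E
```

```text
tool [ 0.442  -0.222   0.1296] togo [20.6 -0.6  1.2] turn -0.1 axes [[0.0, -0.03, -1.0], [-0.01, -1.0, 0.03], [-1.0, 0.01, -0.0]] F [ 0.3 -0.1 -0.3] op 0.0306 t 5.525
[[320.81770254 245.70613096]]
[[324.27053511 348.32325962]]
```

Call:
{"op": "arm_command", "data": {"commands": [10, 0, 1, 0, 35, 8, 0, 0, 0, 35, 2, 0, 0, 0, 35, 0, 0, 0, 0, 35]}}

```text
clock: 6.08
tool_pos: [0.4415, -0.2223, 0.109]
orientation: [105.1, 89.7, -76.7]
force: [-0.2, -0.2, 1.0]
opening: 0.0304
```

```bash
python3 g.py .4408 -.2215 .109 -1.8
```

```text
tool [ 0.4415 -0.2223  0.109 ] togo [ 0.  -0.8  0.7] turn -0.0 axes [[0.0, -0.03, -1.0], [-0.01, -1.0, 0.03], [-1.0, 0.01, -0.0]] F [-0.2 -0.2  1. ] op 0.0304 t 6.075
```

Call:
{"op": "arm_command", "data": {"commands": [0, 0, 0.7, 0, 20, 0, 0, 0, 0, 10, 0, 0, 0, 0, 0, 0, 0, 0, 0, 0]}}

```text
clock: 6.58
tool_pos: [0.4411, -0.2223, 0.1095]
orientation: [111.8, 89.6, -70.0]
force: [-0.5, -0.7, -0.9]
opening: 0.006
```

```bash
python3 g.py .4408 -.2215 .109 -1.8
```

```text
tool [ 0.4411 -0.2223  0.1095] togo [ 0.5 -0.8  0.3] turn -0.0 axes [[0.0, -0.03, -1.0], [-0.01, -1.0, 0.03], [-1.0, 0.01, -0.0]] F [-0.5 -0.7 -0.9] op 0.006 t 6.575
```

Call:
{"op": "arm_command", "data": {"commands": [-10, 0, 0, 0, 0, -20, 0, 0, 0, 0, -25, 0, 0, 0, 0, -25, 0, 0, 0, 0, -20, 0, 0, 0, 0]}}

```text
clock: 7.2
tool_pos: [0.4398, -0.2214, 0.2132]
orientation: [88.8, 89.7, -93.1]
force: [-0.4, 0.9, -1.0]
opening: 0.0058
```

```bash
python3 g.py .4411 -.2215 .200 -1.8; python3 - <<'E'
from plant import *
from h import *
import cv2
t=get_obs()["tool_pos"]
for n in("scene","side"):
    s=snapshot(n);f=s["frame"];cv2.imwrite(f"pics/l_{n}.png",f)
    g=f.astype(int);m=((g.min(2)>105)&(g.max(2)-g.min(2)<25)).astype(np.uint8)
    h=proj(s,t+[0,0,.044+.017-.040])[0];print(n,h)
    x,y=map(int,h);print('\n'.join(''.join('#' if v else '.' for v in r) for r in m[y-14:y+15,x-18:x+19]))
E
```

```text
tool [ 0.4398 -0.2214  0.2132] togo [13.2 -0.  -1.3] turn -0.1 axes [[-0.0, -0.03, -1.0], [-0.01, -1.0, 0.03], [-1.0, 0.01, 0.0]] F [-0.4  0.9 -1. ] op 0.0058 t 7.2
scene [159.08447768 240.47291161]
.....####..................##########
......####.................##########
.....######..............############
....########..........###############
..##########.##.....#################
###############...###################
###################.....#############
###################.....###########..
##################.......##########..
##################......############.
##################......#############
###################....#############.
####################################.
########################..###########
############..#########...###########
.###########..#######.....###########
.##########...#####......############
.##########....###.......############
..#########............##############
..#########..........################
..#########...........###############
..#########.......#.#################
...#########....#####################
...###########..###########
[... 635 characters left out ...]
...#############
####################...##############
###################.....#############
##################......#############
################.........############
################.........############
#################.........###########
##################........###########
##################.........##########
###################........##########
####################.......##########
#####################......##########
######################.....##########
########################...##########
#########################.###########
#####################################
#####################################
#####################################
#####################################
```

```bash
cat > tri.py <<'E'
from plant import *
from h import *
import cv2
def tri(S,a,D,b,x0=(.5,0,.2)):
    o=least_squares(lambda p:np.r_[proj(S,p)[0]-a,proj(D,p)[0]-b],x0);return o.x,o.fun
def blob(f,uv,r=14):
    "centroid of the dark/see-through hole nearest uv in a white plate"
    g=f.astype(int);m=~((g.min(2)>105)&(g.max(2)-g.min(2)<25))
    n,l,st,c=cv2.connectedComponentsWithStats(m.astype(np.uint8),connectivity=4)
    k=[i for i in range(1,n) if 25<st[i,4]<400 and np.hypot(*(c[i]-uv))<r]
    return [(c[i].round(1),st[i]) for i in k]
E
python3 - <<'E'
from tri import *
S=snapshot("scene");D=snapshot("side");t=get_obs()["tool_pos"]
e=t+[0,0,.021];print(e)
for s in(S,D): print(blob(s["frame"],proj(s,e)[0]))
p,f=tri(S,[159.4,243.2],D,[346.8,332.2],e);print(p,f,(p-t)*1e3)
E
```

```text
[ 0.43964345 -0.2212225   0.23250264]
[(array([158., 243.]), array([151, 238,  16,  10,  87], dtype=int32))]
[]
[ 0.4425693  -0.22500008  0.22995987] [-0.64556353  0.89150732 -0.58478474 -0.62045959] [ 2.9258511  -3.77757913 18.45723567]
```

Call:
{"op": "arm_command", "data": {"commands": [0, -30, 0, 0, 0, 0, -45, 0, -5, 0, 0, -50, 0, -6, 0, 0, -50, 0, -6, 0, 0, -50, 0, -6, 0]}}

```text
clock: 8.02
tool_pos: [0.4143, 0.0046, 0.2043]
orientation: [6.2, 89.3, -152.4]
force: [0.6, 0.5, -2.1]
opening: 0.0058
```

```bash
python3 g.py .445 .187 .200 21.5
```

```text
tool [0.4143 0.0046 0.2043] togo [   2.9 -158.7  -95.1] turn -0.1 axes [[-0.01, 0.36, -0.93], [-0.01, -0.93, -0.36], [-1.0, 0.0, 0.01]] F [ 0.6  0.5 -2.1] op 0.0058 t 8.025
```

Call:
{"op": "arm_command", "data": {"commands": [0, -45, -25, 0, 0, 0, -45, -25, 0, 0, 0, -40, -25, 0, 0, 0, -18, -12, 0, 0, 0, 0, 0, 0, 0]}}

```text
clock: 8.65
tool_pos: [0.4368, 0.1806, 0.1981]
orientation: [7.7, 88.9, -150.6]
force: [-0.9, 0.0, -2.6]
opening: 0.0058
```

```bash
python3 g.py .449 .187 .185 21.5; python3 - <<'E'
from tri import *
S=snapshot("scene");D=snapshot("side");t=get_obs()["tool_pos"]
e=t+[0.001,-.003,.019];print(e)
for s,n in((S,"S"),(D,"D")):
    cv2.imwrite(f"pics/m_{n}.png",s["frame"]);h=proj(s,e)[0];print(h);x,y=map(int,h)
    g=s["frame"].astype(int);m=(g.min(2)>105)&(g.max(2)-g.min(2)<25);print(blob(s["frame"],h))
    print('\n'.join(''.join('#' if v else '.' for v in r) for r in m[y-14:y+15,x-18:x+19]))
E
```

```text
tool [0.4368 0.1806 0.1981] togo [ 12.8  -1.5 -14. ] turn 0.2 axes [[-0.02, 0.37, -0.93], [-0.01, -0.93, -0.37], [-1.0, 0.0, 0.02]] F [-0.9  0.  -2.6] op 0.0058 t 8.65
[0.4375765  0.17624369 0.21736488]
[322.06950248 149.42838823]
[]
............###..###....####.........
............##.#####....#..#.........
............#.######....####.........
............########...#####........#
............########...#####.........
..............######...#####.........
...............#####....####...#.....
..............######....####.........
..............######...####..........
..............######..####...........
..............######..#####..........
..............#####..#####...........
..............#####..#####...........
..............#####..#####...........
..............####...######..........
..............####...########........
..............####..###########......
.............#####..#############....
..............####.##############....
..............###################....
..............###################...#
..............###################....
..............################
[... 668 characters left out ...]
##########......
..#######...........###########......
..########...........##########......
...########...........#########......
...########............########......
...#########...........########......
...#########............########.....
....#########...........########.....
....##########..........########.....
....############........#########....
....#############.......#########....
..##################....#########....
#################################....
#################################....
#################################....
#################################....
##################################...
##################################...
###################################..
```

Call:
{"op": "arm_command", "data": {"commands": [12, -1, -14, 0, 0, 0, 0, 0, 0, 0, 0, 0, 0, 0, 0]}}

```text
clock: 9.12
tool_pos: [0.4496, 0.1829, 0.185]
orientation: [7.5, 88.8, -151.0]
force: [-0.3, -0.6, -1.2]
opening: 0.0054
```

```bash
python3 g.py .449 .187 .185 21.5; python3 - <<'E'
from tri import *
t=get_obs()["tool_pos"];out=[]
a=np.radians(21.46);r=np.array([.61295,.24853])
pg=lambda q,z:np.r_[r+(q-65)/1e3*np.array([np.cos(a),np.sin(a)]),z]
for n,x,y in(("scene",285,105),("side",145,150)):
    s=snapshot(n);cv2.imwrite(f"pics/p_{n}.png",s["frame"]);im=cv2.resize(s["frame"][y:y+100,x:x+80],None,fx=5,fy=5,interpolation=cv2.INTER_CUBIC)
    for P,c in((t+[.001,-.003,.019],(0,0,255)),(t+[0,0,.044],(0,255,255)),(pg(-65,.2),(0,255,0)),(pg(0,.2),(0,255,0))):
        u=((proj(s,P)[0]-[x,y])*5+2).round().astype(int);cv2.circle(im,tuple(map(int,u)),2,c,-1)
    out.append(im)
cv2.imwrite("pics/c9.png",np.hstack(out))
E
```

```text
tool [0.4496 0.1829 0.185 ] togo [-0.  -4.  -0.9] turn -0.0 axes [[-0.02, 0.37, -0.93], [-0.01, -0.93, -0.37], [-1.0, 0.0, 0.02]] F [-0.3 -0.6 -1.2] op 0.0054 t 9.125
```

View pics/c9.png

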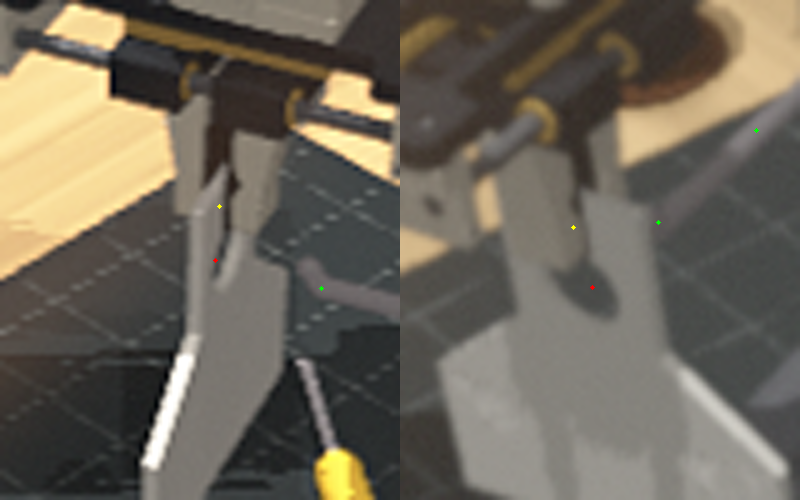

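Call:
{"op": "arm_command", "data": {"commands": [-2, -2.5, -10, 0, 0, 0, 0, -10, 0, 0, 0, 0, -10, 0, 0, 0, 0, -10, 0, 0]}}

```text
clock: 9.72
tool_pos: [0.4885, 0.2015, 0.1873]
orientation: [6.2, 89.0, -152.3]
force: [0.0, -0.2, -1.7]
opening: 0.006
```

```bash
cat > peg.py <<'E'
import sys
from plant import *
from h import *
a=np.radians(21.46);r=np.array([.61295,.24853]);u=np.array([np.cos(a),np.sin(a)])
o=get_obs();d=o["tool_pos"][:2]-r
print('q',round(1e3*d@u+65,1),'lat(+tool y neg)',round(1e3*(d@[-u[1],u[0]]),1));togo(o,[.5,.2,.187],21.5)
E
python3 peg.py
```

```text
q -68.1 lat(+tool y neg) 1.7
tool [0.4885 0.2015 0.1873] togo [  0.1   5.6 -10.2] turn 0.0 axes [[-0.02, 0.37, -0.93], [-0.01, -0.93, -0.37], [-1.0, 0.0, 0.02]] F [ 0.  -0.2 -1.7] op 0.006 t 9.725
```

Call:
{"op": "arm_command", "data": {"commands": [0, 0.5, -15, 0, 0, 0, 0, -20, 0, 0, 0, 0, -20, 0, 0, 0, 0, -20, 0, 0, 0, 0, -10, 0, 0]}}

```text
clock: 10.35
tool_pos: [0.5735, 0.2341, 0.1843]
orientation: [7.8, 88.9, -150.7]
force: [0.7, 0.3, -1.1]
opening: 0.0058
```

```bash
python3 peg.py
```

```text
q 23.0 lat(+tool y neg) 1.0
tool [0.5735 0.2341 0.1843] togo [-1.1  4.7 80.9] turn 0.0 axes [[-0.02, 0.37, -0.93], [-0.01, -0.93, -0.37], [-1.0, 0.0, 0.02]] F [ 0.7  0.3 -1.1] op 0.0058 t 10.35
```

Call:
{"op": "arm_command", "data": {"commands": [5, 0, 0, 0, 0, 4, 0, 0, 0, 0, 0, 0, 0, 0, 0]}}

```text
clock: 10.72
tool_pos: [0.5728, 0.2335, 0.1737]
orientation: [7.5, 88.8, -151.0]
force: [0.0, -0.2, -0.7]
opening: 0.0059
```

Call:
{"op": "arm_command", "data": {"commands": [2, 0, 0, 0, 0, 0, 0, 0, 0, 0]}}

```text
clock: 10.98
tool_pos: [0.5723, 0.2334, 0.1722]
orientation: [7.0, 88.8, -151.5]
force: [0.1, 0.3, -1.5]
opening: 0.0055
```

Call:
{"op": "arm_command", "data": {"commands": [2, 0, 0, 0, 0, 0, 0, 0, 0, 0]}}

```text
clock: 11.22
tool_pos: [0.5722, 0.2335, 0.1705]
orientation: [6.7, 88.9, -151.8]
force: [-0.5, -0.4, -0.2]
opening: 0.0058
```

Call:
{"op": "arm_command", "data": {"commands": [1.5, 0, 0, 0, 0, 0, 0, 0, 0, 0]}}

```text
clock: 11.48
tool_pos: [0.5723, 0.2335, 0.169]
orientation: [6.7, 88.9, -151.8]
force: [-0.3, -0.7, -1.8]
opening: 0.0059
```

Call:
{"op": "arm_command", "data": {"commands": [1.5, 0, 0, 0, 0, 0, 0, 0, 0, 0]}}

```text
clock: 11.72
tool_pos: [0.5725, 0.2335, 0.1679]
orientation: [7.2, 88.9, -151.3]
force: [-1.3, -0.4, 0.2]
opening: 0.0058
```

Call:
{"op": "arm_command", "data": {"commands": [1.5, 0, 0, 0, 0, 0, 0, 0, 0, 0]}}

```text
clock: 11.98
tool_pos: [0.5725, 0.2336, 0.1679]
orientation: [8.0, 89.0, -150.5]
force: [-1.1, 0.6, -0.3]
opening: 0.0057
```

Call:
{"op": "arm_command", "data": {"commands": [1.5, 0, 0, 0, 0, 0, 0, 0, 0, 0]}}

```text
clock: 12.22
tool_pos: [0.5727, 0.2336, 0.1679]
orientation: [8.7, 89.0, -149.7]
force: [-1.0, -0.3, 0.4]
opening: 0.0056
```

Call:
{"op": "arm_command", "data": {"commands": [1.5, 0, 0, 0, 0, 0, 0, 0, 0, 0]}}

```text
clock: 12.48
tool_pos: [0.5728, 0.2336, 0.1678]
orientation: [10.0, 89.1, -148.4]
force: [-1.3, -1.0, 2.4]
opening: 0.0062
```

Call:
{"op": "arm_command", "data": {"commands": [0, 0, 0, 0, 8, 0, 0, 0, 0, 15, 0, 0, 0, 0, 20, 0, 0, 0, 0, 20, 0, 0, 0, 0, 20]}}

```text
clock: 13.1
tool_pos: [0.5722, 0.2331, 0.1674]
orientation: [10.3, 89.0, -148.1]
force: [-3.6, 0.4, 3.7]
opening: 0.0175
```

Call:
{"op": "arm_command", "data": {"commands": [-15, 0, 0, 0, 20, -25, 0, 0, 0, 20, -40, 0, 0, 0, 20, -30, 0, 0, 0, 20, 0, 0, 0, 0, 20]}}

```text
clock: 13.72
tool_pos: [0.5763, 0.235, 0.284]
orientation: [14.5, 89.3, -143.9]
force: [-0.7, -0.3, -0.2]
opening: 0.0173
```

```bash
python3 peg.py; python3 - <<'E'
from tri import *
a=np.radians(21.46);r=np.array([.61295,.24853]);u=np.array([np.cos(a),np.sin(a)]);v=np.array([-u[1],u[0]])
for n in("scene","side"):
    s=snapshot(n);cv2.imwrite(f"pics/hung_{n}.png",s["frame"])
    g=s["frame"].astype(int);m=((g.min(2)>105)&(g.max(2)-g.min(2)<25))
    P=lambda y,z:proj(s,np.r_[r+(-.043)*u+y*v,.0685+z])[0]
    print(n,{k:P(*w).round(0).tolist() for k,w in dict(tl=(.03,.16),tr=(-.03,.16),hole=(0,.12),sl=(.075,.06),sr=(-.075,.06),bl=(.075,0),br=(-.075,0)).items()})
    poly=np.array([P(y,z) for y,z in((.03,.16),(-.03,.16),(-.03,.098),(-.075,.06),(-.075,0),(.075,0),(.075,.06),(.03,.098))])
    q=np.zeros((480,640),np.uint8);cv2.fillPoly(q,[poly.round().astype(int)],1)
    x,y,w,h=cv2.boundingRect(poly.astype(np.float32));x-=6;y-=6
    print('\n'.join(''.join(".o+#"[int(q[j,i])+2*int(m[j,i])] for i in range(x,x+w+12)) for j in range(y,y+h+12,2)))
E
```

```text
q 26.0 lat(+tool y neg) 0.8
tool [0.5763 0.235  0.284 ] togo [98.   4.2 82.7] turn 0.1 axes [[-0.01, 0.37, -0.93], [-0.01, -0.93, -0.37], [-1.0, 0.0, 0.01]] F [-0.7 -0.3 -0.2] op 0.0173 t 13.725
scene {'tl': [394.0, 153.0], 'tr': [385.0, 170.0], 'hole': [388.0, 177.0], 'sl': [396.0, 179.0], 'sr': [374.0, 221.0], 'bl': [393.0, 199.0], 'br': [372.0, 241.0]}
.....................................
.....................................
.....................................
.....................................
............................o#++.....
...........................o##+......
..........................###++......
.........................####++......
........................#####+.......
++.....................######+.......
+++...................######++.......
................+++.+#######++.......
................++++######o#+........
...................+######oo.......++
...................o#####oo..........
...................########+.........
...................###########.......
...................#############+....
..................o#############.....
..................##
[... 4291 characters left out ...]
.......................++####################################.......
......................................+++##############################+......
...............................................########################+......
....................................................++##################......
...........................................................+############+.....
.................................................................++#####+.....
.......................................................................+......
..............................................................................
..............................................................................
```

Call:
{"op": "arm_command", "data": {"commands": [0, 40, 18, 4, 25, 0, 50, 18, 5, 35, 0, 50, 15, 5, 35, 0, 55, 10, 5, 35, 0, 55, 5, 4, 35]}}

```text
clock: 14.45
tool_pos: [0.559, -0.0293, 0.278]
orientation: [31.2, 88.6, -150.6]
force: [1.3, 0.1, -0.5]
opening: 0.0307
```

```bash
python3 g.py .5606 -.2190 .15 -1.8
```

```text
tool [ 0.559  -0.0293  0.278 ] togo [130.2 187.9 -10.3] turn 0.0 axes [[-0.02, -0.03, -1.0], [-0.01, -1.0, 0.03], [-1.0, 0.01, 0.02]] F [ 1.3  0.1 -0.5] op 0.0307 t 14.45
```

Call:
{"op": "arm_command", "data": {"commands": [0, 50, -3, 0, 35, 5, 50, -3, 0, 35, 10, 50, -2, 0, 35, 10, 35, 0, 0, 35, 0, 0, 0, 0, 35]}}

```text
clock: 15.08
tool_pos: [0.557, -0.224, 0.2495]
orientation: [23.7, 88.2, -158.4]
force: [0.8, 1.0, -0.5]
opening: 0.0307
```

```bash
python3 g.py .5606 -.2190 .15 -1.8
```

```text
tool [ 0.557  -0.224   0.2495] togo [99.3 -6.3 -6.3] turn -0.3 axes [[-0.03, -0.04, -1.0], [-0.01, -1.0, 0.04], [-1.0, 0.01, 0.03]] F [ 0.8  1.  -0.5] op 0.0307 t 15.075
```

Call:
{"op": "arm_command", "data": {"commands": [35, -6, -5, 0, 35, 35, 0, -2, 0, 35, 25, 0, -2, 0, 35, 0, 0, 0, 0, 35]}}

```text
clock: 15.58
tool_pos: [0.5629, -0.218, 0.1501]
orientation: [21.5, 88.1, -160.6]
force: [0.1, -0.3, -0.2]
opening: 0.0306
```

```bash
python3 g.py .5610 -.2190 .15 -1.8; python3 - <<'E'
from tri import *
o=get_obs();w=snapshot("wrist");f=w["frame"];cv2.imwrite("pics/w3.png",f)
R=Ro.from_euler('xyz',o["orientation"],degrees=True).as_matrix()
for y in(-.2478,-.1878): print(proj(w,[.5606,y,.147]))
print('tip',proj(w,o["tool_pos"]-.044*R[:,0]), o["tool_pos"]-.044*R[:,0])
g=f.astype(int);m=((g.min(2)>105)&(g.max(2)-g.min(2)<25))
print('\n'.join(''.join('#' if v else '.' for v in r[250:390]) for r in m[120:340:4]))
E
```

```text
tool [ 0.5629 -0.218   0.1501] togo [0.2 1.1 1.9] turn -0.3 axes [[-0.03, -0.04, -1.0], [-0.01, -1.0, 0.04], [-1.0, 0.01, 0.03]] F [ 0.1 -0.3 -0.2] op 0.0306 t 15.575
[[322.05690509 222.27603794]]
[[325.18403213 308.11763028]]
tip [[320.30611659 302.52184384]] [ 0.56426292 -0.21750001  0.19409726]
...........######........#..........................................####.........#.#.......#.###..#...#.##.#################################
............####....#..............................................######..#...#........#..#..##..##.#########.#############################
...........########.#.#.............................................#####.....#....#........##.#....##..####################################
........#...#####..#................................................#####..##...#..#......#.##..###.##.##..#..##############################
...........#.######...#..........................................#.#######....#..#.....#....#......#.#####.##.##############################
............######..................................................#####......#.###....##..#.##
[... 6253 characters left out ...]
....################..............................................................................................###############.......
.........##############...............................................................................................##############........
..........############.................................................................................................############.........
............................................................................................................................................
............................................................................................................................................
```

Call:
{"op": "arm_command", "data": {"commands": [20, 0, 0, -0.3, 35, 20, 0, 0, 0, 35, 10, 0, 0, 0, 35, 0, 0, 0, 0, 35]}}

```text
clock: 16.12
tool_pos: [0.5664, -0.2184, 0.1065]
orientation: [35.3, 88.6, -146.4]
force: [-0.3, 0.1, 1.2]
opening: 0.0307
```

```bash
python3 g.py .5610 -.2180 .0865 -1.8
```

```text
tool [ 0.5664 -0.2184  0.1065] togo [20.1 -0.5  5.1] turn 0.1 axes [[-0.02, -0.03, -1.0], [-0.01, -1.0, 0.03], [-1.0, 0.01, 0.02]] F [-0.3  0.1  1.2] op 0.0307 t 16.125
```

Call:
{"op": "arm_command", "data": {"commands": [0, 0, 4.5, 0, 35, 10, 0, 0, 0, 35, 9, 0, 0.5, 0, 35, 0, 0, 0, 0, 35]}}

```text
clock: 16.62
tool_pos: [0.5619, -0.2187, 0.0887]
orientation: [41.2, 88.7, -140.5]
force: [0.1, -0.2, 0.0]
opening: 0.0309
```

```bash
python3 g.py .5610 -.2180 .0865 -1.8
```

```text
tool [ 0.5619 -0.2187  0.0887] togo [ 2.2 -0.7  0.9] turn 0.2 axes [[-0.02, -0.03, -1.0], [-0.01, -1.0, 0.03], [-1.0, 0.01, 0.02]] F [ 0.1 -0.2  0. ] op 0.0309 t 16.625
```

Call:
{"op": "arm_command", "data": {"commands": [2, 0, 0.5, 0, 25, 0, 0, 0, 0, 12, 0, 0, 0, 0, 0, 0, 0, 0, 0, 0, 0, 0, 0, 0, 0]}}

```text
clock: 17.25
tool_pos: [0.5616, -0.2188, 0.0867]
orientation: [41.7, 88.7, -140.0]
force: [0.2, 0.3, -1.0]
opening: 0.0056
```

```bash
python3 g.py .5610 -.2180 .0865 -1.8
```

```text
tool [ 0.5616 -0.2188  0.0867] togo [ 0.2 -0.7  0.6] turn 0.2 axes [[-0.02, -0.03, -1.0], [-0.01, -1.0, 0.03], [-1.0, 0.01, 0.02]] F [ 0.2  0.3 -1. ] op 0.0056 t 17.25
```

Call:
{"op": "arm_command", "data": {"commands": [-15, 0, 0, 0, 0, -25, 0, 0, 0, 0, -30, 0, 0, 0, 0, -30, 0, 0, 0, 0, -30, 0, 0, 0, 0]}}

```text
clock: 17.88
tool_pos: [0.5629, -0.2169, 0.2227]
orientation: [38.9, 88.6, -142.8]
force: [0.2, -0.1, -0.5]
opening: 0.006
```

Call:
{"op": "arm_command", "data": {"commands": [0, -25, 0, 0, 0, 0, -40, 0, -3, 0, 0, -45, 5, -5, 0, 0, -45, 15, -5, 0, 0, -40, 25, -5, 0]}}

```text
clock: 18.5
tool_pos: [0.5076, -0.0276, 0.2291]
orientation: [41.1, 88.9, -122.3]
force: [0.3, 0.5, -0.1]
opening: 0.0059
```

```bash
python3 peg.py; python3 g.py .440 .181 .200 21.5
```

```text
q -134.0 lat(+tool y neg) -218.4
tool [ 0.5076 -0.0276  0.2291] togo [  38.6 -220.7  -58.5] turn -4.8 axes [[-0.01, 0.29, -0.96], [-0.02, -0.96, -0.29], [-1.0, 0.01, 0.01]] F [ 0.3  0.5 -0.1] op 0.0059 t 18.5
tool [ 0.5076 -0.0276  0.2291] togo [  26.5 -219.5    4.6] turn -4.8 axes [[-0.01, 0.29, -0.96], [-0.02, -0.96, -0.29], [-1.0, 0.01, 0.01]] F [ 0.3  0.5 -0.1] op 0.0059 t 18.5
```

Call:
{"op": "arm_command", "data": {"commands": [3, -45, 5, -4.8, 0, 3, -50, 0, 0, 0, 3, -50, 0, 0, 0, 3, -45, 0, 0, 0, 0, -20, 0, 0, 0]}}

```text
clock: 19.12
tool_pos: [0.4246, 0.1734, 0.2215]
orientation: [54.4, 89.3, -103.8]
force: [-0.2, 0.1, -0.8]
opening: 0.0056
```

```bash
python3 peg.py
```

```text
q -137.7 lat(+tool y neg) -1.0
tool [0.4246 0.1734 0.2215] togo [ 34.    3.  -80.1] turn 0.3 axes [[-0.0, 0.37, -0.93], [-0.01, -0.93, -0.37], [-1.0, 0.01, 0.01]] F [-0.2  0.1 -0.8] op 0.0056 t 19.125
```

Call:
{"op": "arm_command", "data": {"commands": [18, 0, -10, 0.3, 0, 18, 0, -10, 0, 0, 0, 0, -5, 0, 0, 0, 0, 0, 0, 0]}}

```text
clock: 19.62
tool_pos: [0.4483, 0.1849, 0.19]
orientation: [80.7, 89.5, -77.5]
force: [0.2, -0.2, -0.2]
opening: 0.0059
```

```bash
python3 peg.py; cat > ov.py <<'E'
from tri import *
import sys
a=np.radians(21.46);r=np.array([.61295,.24853]);u=np.array([np.cos(a),np.sin(a)]);v=np.array([-u[1],u[0]])
q0,lat,hz=map(float,sys.argv[1:4])
th=np.linspace(0,2*np.pi,40)
for n in sys.argv[4:]:
    s=snapshot(n);cv2.imwrite(f"pics/ov_{n}.png",s["frame"]);g=s["frame"].astype(int);m=((g.min(2)>100)&(g.max(2)-g.min(2)<25))
    P=lambda L:np.array([proj(s,np.r_[r+(q0-65)/1e3*u+(y+lat/1e3)*v,hz+z])[0] for y,z in L]).round().astype(int)
    q=np.zeros((480,640),np.uint8)
    cv2.fillPoly(q,[P([(.038*np.cos(t),-.059+.038*np.sin(t)) for t in th])],1)
    tab=P([(-.03,.04),(.03,.04),(.03,-.035),(-.03,-.035)]);cv2.fillPoly(q,[tab],1)
    cv2.fillPoly(q,[P([(.0165*np.cos(t),.0165*np.sin(t)) for t in th])],0)
    x,y,w,h=cv2.boundingRect(q);x-=6;y-=4
    print(n);print('\n'.join(''.join(".o+#"[int(q[j,i])+2*int(m[j,i])] for i in range(x,x+w+12)) for j in range(y,y+h+8)))
E
python3 ov.py -112 0 .205 side scene
```

```text
q -111.5 lat(+tool y neg) 1.0
tool [0.4483 0.1849 0.19  ] togo [  3.    5.2 -53.6] turn 0.3 axes [[0.0, 0.37, -0.93], [-0.01, -0.93, -0.37], [-1.0, 0.01, 0.0]] F [ 0.2 -0.2 -0.2] op 0.0059 t 19.625
side
..........++++.............+.+.......................++
.........+++++++.............+.......................++
........+++++++...........++++.......................++
......+++++++++...........++++.........................
.....+##+++++++.++........++++.........................
......#####+++++...........+++.........................
......#########+...........++..........................
.......###########.....++++++++.......................+
.......##########oo#o..+++++++++.....................++
.......##########o#oooo#++++++++++.................++++
.......###########oooooo###+++++++++..............+++++
+......+#########ooooooo#######+++++....+++......++++++
+.......###########ooooo##########++....++......+++++++
+.......############oooo############+++........++++++++
+.......#############ooo############+++.......+++++++++
+.......+###########ooooo###########++......+++++++++++
+
[... 4496 characters left out ...]
.......############+.....
.......+###########+......
.......+###########+......
.......+###########+......
.......############+......
.......############.......
.......###########+.......
.......###########+.......
.......##########++.......
......+##########++.......
......###########+........
......##########+.........
......##########+.........
......#########+..........
......o########+..........
......o#######+...........
......oo######............
......ooo####+............
......ooo####.............
.......oo###..............
.......oo##+..............
........oo+...............
..........................
..........................
..........................
..........................
```

Call:
{"op": "arm_command", "data": {"commands": [4, 2, -5, 0.3, 0, 0, 0, -10, 0, 0, 0, 0, -12, 0, 0, 0, 0, -12, 0, 0]}}

```text
clock: 20.23
tool_pos: [0.4875, 0.1978, 0.1871]
orientation: [98.0, 89.6, -60.6]
force: [1.0, 0.2, 0.4]
opening: 0.0062
```

```bash
python3 peg.py
```

```text
q -70.4 lat(+tool y neg) -1.3
tool [0.4875 0.1978 0.1871] togo [  0.1   2.5 -12.5] turn -0.1 axes [[0.0, 0.37, -0.93], [-0.01, -0.93, -0.37], [-1.0, 0.01, -0.0]] F [1.  0.2 0.4] op 0.0062 t 20.225
```

Past the lip without contact; on to q ≈ -27.

Call:
{"op": "arm_command", "data": {"commands": [0, -0.5, -14, 0, 0, 0, 0, -14, 0, 0, 0, 0, -12, 0, 0, 0, 0, 0, 0, 0]}}

```text
clock: 20.72
tool_pos: [0.5284, 0.2143, 0.186]
orientation: [85.9, 89.5, -72.7]
force: [-0.9, 0.5, -0.9]
opening: 0.0058
```

```bash
python3 peg.py
```

```text
q -26.3 lat(+tool y neg) -0.9
tool [0.5284 0.2143 0.186 ] togo [-1.   3.  31.6] turn -0.1 axes [[0.0, 0.36, -0.93], [-0.01, -0.93, -0.36], [-1.0, 0.01, 0.0]] F [-0.9  0.5 -0.9] op 0.0058 t 20.725
```

Call:
{"op": "arm_command", "data": {"commands": [6, 0, 0, 0, 0, 6, 0, 0, 0, 0, 3, 0, 0, 0, 0, 0, 0, 0, 0, 0]}}

```text
clock: 21.22
tool_pos: [0.5272, 0.2136, 0.1697]
orientation: [80.4, 89.5, -78.2]
force: [0.2, -0.4, 0.1]
opening: 0.0057
```

Call:
{"op": "arm_command", "data": {"commands": [1.5, 0, 0, 0, 0, 0, 0, 0, 0, 0]}}

```text
clock: 21.48
tool_pos: [0.5272, 0.2137, 0.1686]
orientation: [85.4, 89.6, -73.2]
force: [-0.7, 0.4, -0.3]
opening: 0.006
```

Call:
{"op": "arm_command", "data": {"commands": [1.5, 0, 0, 0, 0, 0, 0, 0, 0, 0]}}

```text
clock: 21.72
tool_pos: [0.5276, 0.2138, 0.168]
orientation: [93.9, 89.6, -64.6]
force: [-1.0, -0.4, -1.0]
opening: 0.0057
```

Call:
{"op": "arm_command", "data": {"commands": [1.5, 0, 0, 0, 0, 0, 0, 0, 0, 0]}}

```text
clock: 21.98
tool_pos: [0.5278, 0.2139, 0.168]
orientation: [103.5, 89.5, -55.1]
force: [-0.9, -0.0, 1.4]
opening: 0.0059
```

Seated (z stalled at 0.168, as with the wide one). Release.

Call:
{"op": "arm_command", "data": {"commands": [1, 0, 0, 0, 0, 0, 0, 0, 0, 8, 0, 0, 0, 0, 14, 0, 0, 0, 0, 20, 0, 0, 0, 0, 20]}}

```text
clock: 22.6
tool_pos: [0.5287, 0.2143, 0.1674]
orientation: [115.6, 89.5, -42.9]
force: [1.1, 0.6, 1.3]
opening: 0.0172
```

```bash
python3 peg.py; python3 ov.py -27 0 .1885 side | head -60
```

```text
q -25.9 lat(+tool y neg) -1.1
tool [0.5287 0.2143 0.1674] togo [-19.7   2.9  31.9] turn -0.0 axes [[0.01, 0.37, -0.93], [-0.01, -0.93, -0.37], [-1.0, 0.01, -0.0]] F [1.1 0.6 1.3] op 0.0172 t 22.6
side
.........+++.................+++++++++++++++++++++
......+.+++....................++++++++++++++++++.
........++......................++++++++++++++++++
...............................+++++++++++++++++++
......oo....+++..............+..++++++++++++++++++
++..+.oooooo+++..............+..++++++++++++++++++
++..+.ooooo####..............++.++++++++++++++++++
+++++..ooo#####oooo..........++..+++++++++++++++++
++++++.o########oooooo...............+++++++++++++
+++++++#########ooooooo#oo....+........+++++++++++
+++++++#########oooooo#######++++.......++++++++++
..+++++#########oooooo###########+.......+++++++++
..+++++##########ooooo#############.......++++++++
..++++++#########oooooo############.......++++++++
++++++++##########ooooo############........+++++++
++++++..##########ooooo############........+++++++
++++++..##########ooooo############+.......+++++++
..++++.+###########oooo#########
[... 1409 characters left out ...]
###########################++++++++++
..........+#############################++++++++++
...........##############################+++++++++
...........##############################+++++++++
...........###############################++++++++
...........+##############################++++++++
............+##############################+++++++
............+##############################+++++++
.............+#############################+++++++
.............+##############################++++++
..............+#############################++++++
...............+############################++++++
................############################++++++
................+###########################++++++
```

Hanging at the predicted pose. Retreat straight up, let things settle, and look.

Call:
{"op": "arm_command", "data": {"commands": [-10, 0, 0, 0, 20, -20, 0, 0, 0, 20, -30, 0, 0, 0, 20, -40, 0, 0, 0, 20, -40, 0, 0, 0, 20]}}

```text
clock: 23.28
tool_pos: [0.5256, 0.2137, 0.3097]
orientation: [65.3, 89.4, -93.2]
force: [1.1, 0.2, -0.4]
opening: 0.0175
```

Call:
{"op": "arm_command", "data": {"commands": [0, 40, 30, 0, 20, 0, 45, 30, 0, 20, 0, 45, 0, 0, 20, 0, 45, 0, 0, 20, 0, 0, 0, 0, 20]}}

```text
clock: 23.9
tool_pos: [0.5344, 0.0248, 0.3187]
orientation: [117.3, 89.4, -41.1]
force: [0.2, 0.4, -0.5]
opening: 0.017
```

Call:
{"op": "arm_command", "data": {"commands": [0, 0, 0, 0, 20, 0, 0, 0, 0, 20, 0, 0, 0, 0, 20, 0, 0, 0, 0, 20, 0, 0, 0, 0, 20]}}

```text
clock: 24.52
tool_pos: [0.5337, 0.027, 0.3193]
orientation: [120.0, 89.5, -38.2]
force: [-0.4, -0.2, 0.6]
opening: 0.0176
```

```bash
python3 peg.py; python3 - <<'E'
from tri import *
s=snapshot("scene")["frame"];d=snapshot("side")["frame"]
cv2.imwrite("pics/fin.png",np.hstack([cv2.resize(s[120:470,130:450],(400,437)),cv2.resize(d[120:470,120:440],(400,437))]))
import time
d2=snapshot("side")["frame"];print('motion',cv2.absdiff(d,d2)[140:260,170:280].mean())
E
```

```text
q -89.8 lat(+tool y neg) -177.2
tool [0.5337 0.027  0.3193] togo [ 131.1 -174.3  -32.2] turn 0.3 axes [[0.01, 0.37, -0.93], [-0.01, -0.93, -0.37], [-1.0, 0.01, -0.0]] F [-0.4 -0.2  0.6] op 0.0176 t 24.525
motion 1.2842929292929293
```

View pics/fin.png

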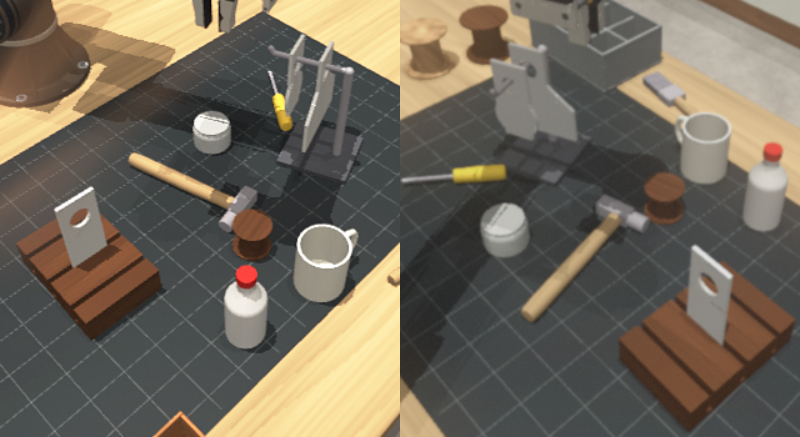

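Call:
{"op": "arm_command", "data": {"commands": [0, 0, 0, 0, 20, 0, 0, 0, 0, 20, 0, 0, 0, 0, 20, 0, 0, 0, 0, 20, 0, 0, 0, 0, 20]}}

```text
clock: 25.3
tool_pos: [0.5338, 0.0266, 0.3193]
orientation: [119.4, 89.5, -38.9]
force: [0.7, -0.2, 0.8]
opening: 0.0172
```

Call:
{"op": "arm_command", "data": {"commands": [0, 0, 0, 0, 20, 0, 0, 0, 0, 20, 0, 0, 0, 0, 20, 0, 0, 0, 0, 20, 0, 0, 0, 0, 20]}}

```text
clock: 25.92
tool_pos: [0.5338, 0.0266, 0.3193]
orientation: [119.4, 89.5, -38.9]
force: [-0.1, -0.5, -0.3]
opening: 0.0176
```

```bash
python3 - <<'E'
from plant import *
import cv2
F=[cv2.GaussianBlur(snapshot("side")["frame"],(5,5),0) for _ in range(8)]
for i in(1,4,7): 
    a=cv2.absdiff(F[0],F[i]);print(a[140:260,170:280].max(),a[300:440,300:440].max())
print(close_job())
E
```

```text
3 3
3 3
3 3
the job is handed in; nothing more can be done
None
```

The wide template is hanging on the peg near the post, with the round one in front of it about 48 mm nearer the free end. The job was handed in at about 26 s.

- **Final checks:** the last pictures show both templates hanging freely by their holes and the strap still standing in its groove. The hammer, spool, mug, glue, wax tin and knife are upright and look undisturbed. Over the last 0.35 s the pictures changed only by noise, so both are at rest. The arm is well clear of everything. Force readings at the end of each move stayed under about 6 N.
- **Disagreement found:** the pictures put the fingertips about 44 mm above the reported TCP height, along the fingers. The first pinch on the wide template therefore closed on air above it, without touching anything. I corrected for the offset, and it held up: the opening read 6 mm on both grips, and both templates came to rest at the same reported height of 0.168 m.
- **Uncorrected:** the tool drifted in tilt by up to about 2°, which the moves could not undo, but it did no harm.

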